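# Press the drilling board's insert home with the push block

## Task

On one of the two grey drilling boards the wooden insert stands proud on its spring catches. Take the push block from the tool tray, hold it by its handle and press that insert straight down with its foot (not with the fingers) until it snaps home flush along its whole length, then stand the push block upright back in the tray. Leave the other insert and the other things on the bench where they are.

Things in the scene. Friction and masses are not known exactly. Their poses are not given: they have to be found in the camera images.
- board_top (a point): Drilling board whose insert stands proud: fixed grey board 240 (its x) x 120 (its y) x 40 mm, with an aluminium fence 18 mm thick, 35 mm high (two black knobs on it, 18 mm more) along its +x edge. This point: centre of its top face, 40 mm above the bench; x is its long side, z up. In its middle a recess 122 x 62 mm, 15 mm deep, long side along x.
- proud_top (a point): Insert to press home: wood slab 120 x 60 x 15 mm, long side along its x, dark 12 mm mark at its middle. It sits in the board's recess on sprung catches in the end walls, its top 10 mm above the board's top. 10 to 15 N straight down near its middle passes the catches; after some 4 mm it snaps down to the recess floor, top level with the board's. This point: centre of its top face.
- proud_end1 (a point): Middle of that insert's top face near its +x end, 55 mm from the centre of the top face.
- proud_end2 (a point): The same near its -x end.
- seated_top (a point): The other insert, of the same shape, already home in an identical drilling board that stands beside the first, on its left or right. This point: centre of its top face, level with that board's top.
- pusher_grip (a point): Push block: wooden foot 90 (its x) x 44 (its y) x 22 mm with a thin rubber sole, and on it an upright wooden handle 56 (x) x 28 (y) mm in section, 105 mm high overall. It stands on its sole in the tray. This point is on its upright axis in the handle, 75 mm above the sole and 30 mm below the top; z is up. Grasp it across the 28 mm (along its y). 300 g, more or less.
- tray: Tool tray: shallow open wooden tray 160 (its x) x 190 (its y) mm, rim 18 mm high, fixed; walls 6 mm, inner floor 5 mm above the bench. Origin: centre of its underside. The push block's place is its +y half, a sanding block lies in its -y half.
- sander: Bystander: cork sanding block 80 x 45 x 34 mm in the tray. Origin: centre of its underside.
- setup_block: Bystander: dark wood setup block 35 x 80 x 18 mm lying on the other drilling board's near (-x) strip. Origin: centre of its underside.
- glue: Bystander: glue bottle 60 mm across, 170 mm high, standing. Origin: centre of its underside.
- mallet: Bystander: wooden mallet, 320 mm long, 75 mm high, lying. Origin: underside, at the middle of its length.
- driver: Bystander: screwdriver lying on the bench, along its x. Origin: underside, at about the middle.
- tape: Bystander: roll of tape 90 mm across, 25 mm high, lying flat. Origin: centre of its underside.

How it is judged:
On the way, in this order (a step that is already met when the one before it is completed fails the run):
1. the push block is taken up out of the tray by the gripper (height (world z) of pusher_grip above 0.11 m and contact force between the fingers and pusher above 1 N), for 0.1 s.
2. the push block, held in the gripper, presses on the proud insert (contact force between the fingers and pusher above 1 N and contact force between pusher and proud above 2 N).
3. that insert is home, both its ends flush, with the push block still held in the gripper (z of each of proud_end1, proud_end2 in the frame of board_top below 0.0018 m and contact force between the fingers and pusher above 1 N), for 0.1 s.
At the end, for the whole second after the job is handed in: Both ends of the insert that stood proud are at most 1.8 mm above the drilling board's top; the push block stands upright (within 0.1 rad) on the tray's floor, its axis inside the tray (within 60 mm of the tray's centre along x, 80 mm along y), released and at rest (z of each of proud_end1, proud_end2 in the frame of board_top below 0.0018 m and linear speed of each of proud, pusher below 0.02 m/s and angle between pusher_grip's own z axis and vertical below 0.1 rad and x of pusher_grip in the frame of tray between -0.06 and 0.06 m and y of pusher_grip in the frame of tray between -0.08 and 0.08 m and z of pusher_grip in the frame of tray between 0.074 and 0.085 m); the robot touches nothing.
It fails at once if the gripper or arm touches either insert (contact force between any of the fingers, the arm and proud above 1 N or contact force between any of the fingers, the arm and seated above 1 N).
It fails at once if the other insert is moved more than 3 mm (distance of seated_top from where it was at the start of the episode above 0.003 m).
It fails at once if a bystander is moved more than 40 mm (distance of any of sander, setup_block, glue, mallet, driver, tape from where it was at the start of the episode above 0.04 m).
It also fails if it takes over 45 s, if anything falls off the work surface, if the arm or the gripper's body presses on something with over 40 N, if the wrist force passes 120 N, or if a joint passes its speed limit or range.

## Robot

A 6-joint arm with a two-finger parallel gripper is mounted at the origin on the work surface. World frame = base frame: x ahead of the robot, y to its left, z up, the work surface at z = 0. Lengths are in m, angles in rad, forces in N, time in s.
With the tool pointing down it reaches from about 0.35 to 0.775 m from the base axis. Payload 5.5 kg.
Tool frame: the origin (TCP) lies midway between the tips of the shut fingers; the grasp point (between the pads) lies behind it (env.grip_point_offset is the z of the grasp point in the tool frame, in m); z points along the fingers, y is the direction in which the jaws open and shut (so a half turn about z gives the same grasp; the last joint's range is limited). The gripper opens to 85 mm and grips with 20 to 120 N. Pads are 22 mm wide; open, the fingers measure 114 mm over their backs; the gripper's body (76 mm by 85 mm) begins 54 mm behind the grasp point. The pads swing forward as they close: fully open they stand 13 mm farther back than shut.
Start: joints at [-1.36, 0.313, 0.046, 1.304, 0, 1.431], TCP at [0.198, -0.54, 0.231] pointing down, gripper open.
Joint ranges: [-2.76, 2.76], [-0.86, 1.69], [-1.03, 1.26], [-2.2, 2.34], [-1.47, 1.5], [-3.14, 3.14]. Speed limits (rad/s): [2.57, 2.57, 3.14, 3.14, 3.14, 3.14].

## Interface

Orientations are given as a unit quaternion [w, x, y, z].
In Python, from workcell import env, viewer gives the robot as it stands. The module is installed in compiled form; this text tells all that it offers.
- The arm moves only by the shell command python3 -m inch 'ROWS' [OPENING] [FORCE]. ROWS is JSON, a list of rows, each a list of 2 entries, a list of its own where there are three numbers: the shift along the tool's x, y, z in m, then the turn about the tool's z in degrees. In form: [[[tx, ty, tz], spin], ...]. A call has 1 to 5 rows; each row is the pose to reach, as a shift and turn from the pose measured when the call began, along the tool's axes at that moment; what a row does not reach only later rows make up. A row lasts 1/12 s, in which the tool goes at most 41.7 mm and 7.16 degrees, less where a joint would pass 70% of its speed; a pose out of reach is approached as far as the arm can. A call with a gripper value outside its range is refused whole. OPENING is the closure, from 0 (fully open) to 1 (shut), set as the call begins (- or left out, the last holds). The fingers move at their own pace and stop on an object; FORCE is the grip in N (left out, the last holds). Time passes only in rows, so rows that repeat a pose let the fingers close. It gives the time, the measured TCP pose, the force and the opening at its end, in the units of the state.
- env.get_state(): the state, without advancing time (a new reading comes with each control period).
- viewer.read_camera(name): name is "scene" or "top" or "wrist"; returns a dict with "image" (420x560x3 uint8, red, green, blue), "depth" (420x560 float32, m along the optical axis (not along the pixel's ray), 0 where there is no reading), "vertical_fov" (degrees; the focal length in pixels is half the picture's height over the tangent of half this angle, whatever the lens; pixels are square), "cx", "cy" (the principal point, pixels), "R" (3x3) and "t" (3): a world point X has camera coordinates R X + t; the wrist camera has in their place "T_tool_cam" (4x4, takes a point from camera to tool coordinates, whose origin is the TCP and whose axes are the flange's). Camera axes: x right, y down, z forward; pixel columns grow to the right and rows downward; lengths in m; the calibration is good to about 2 mm. A picture is of the moment at which its call begins: read the wrist's pose just before it.
- env.hand_in(): hands the job in, once; it reports no verdict.
The state is a dict: "clock": time; "joint_pos": joint angles; "qvel": joint speeds; "tau": joint torques, N m; "tcp_pos": TCP position; "orientation": TCP orientation; "wrist_force": force on the tool from outside, world axes, zero at the start; "ft_torque": the same for the moment, N m; "finger_gap": finger opening in m.
Only numpy, scipy, OpenCV 4.12 (cv2) and the standard library are available. Lean on these libraries where they do the work, as an engineer would, in place of code of your own. Each camera call takes 0.05 s, during which the arm holds its last target. There are 200 camera calls.

## Working session

There is one attempt and no reset: what is moved stays moved. The work goes in short steps, Python scripts to look and compute and a shell command to move; the robot and the scene stay as the last step left them, time stands still between calls to the robot, and variables do not carry over. Pictures are saved under pics/ and viewed, on a budget of 10 in all, crops included, one or two more only if the job needs it, and the job is handed in when it is done.

```bash
mkdir -p pics
cat > h.py <<'E'
import numpy as np, cv2
from workcell import env, viewer
def grab(name):
    st=env.get_state(); c=viewer.read_camera(name); 
    im=c["image"]; h,w=im.shape[:2]; f=h/2/np.tan(np.radians(c["vertical_fov"])/2)
    d=c["depth"]; v,u=np.mgrid[:h,:w]
    P=np.stack([(u-c["cx"])/f*d,(v-c["cy"])/f*d,d],-1)
    if "R" in c: W=(P-np.array(c["t"]))@np.array(c["R"])
    else:
        from scipy.spatial.transform import Rotation as R
        q=st["orientation"]; T=np.array(c["T_tool_cam"]); 
        P=P@T[:3,:3].T+T[:3,3]
        W=P@R.from_quat([q[1],q[2],q[3],q[0]]).as_matrix().T+np.array(st["tcp_pos"])
    W[d==0]=np.nan
    return im,W,st
def save(n,im): cv2.imwrite(n,im[:,:,::-1])
E
python3 - <<'E'
from h import *
im,W,st=grab("top"); save("pics/top.png",im); np.savez("top.npz",im=im,W=W)
im,W,_=grab("scene"); save("pics/scene.png",im); np.savez("scene.npz",im=im,W=W)
print(st, env.grip_point_offset)
E
```

```text
{'clock': 0.0, 'joint_pos': array([-1.35959086e+00,  3.13989181e-01,  4.49812494e-02,  1.30356619e+00,
       -1.00121116e-05,  1.43124137e+00]), 'qvel': array([-0.00020848,  0.00053504,  0.00010954,  0.00039485, -0.00107297,
        0.00209742]), 'tau': array([ 2.36393746e-03, -4.80626321e+01,  2.98532599e+01,  1.95713982e-02,
        1.48966856e-04, -4.84803984e-07]), 'tcp_pos': array([ 0.19748444, -0.53949537,  0.23041616]), 'orientation': array([-8.88149240e-04,  9.84659880e-01,  1.74482467e-01, -3.68410598e-05]), 'wrist_force': array([ 0.29651001, -0.27465063,  0.25916134]), 'ft_torque': array([0.01148186, 0.02885274, 0.02491858]), 'finger_gap': 0.08533503871649811} -0.0187
```

View pics/top.png

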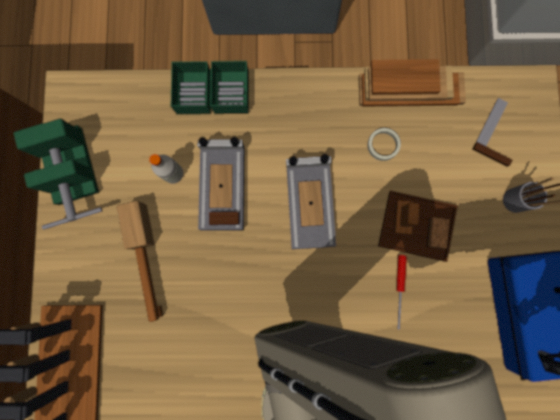

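View pics/scene.png

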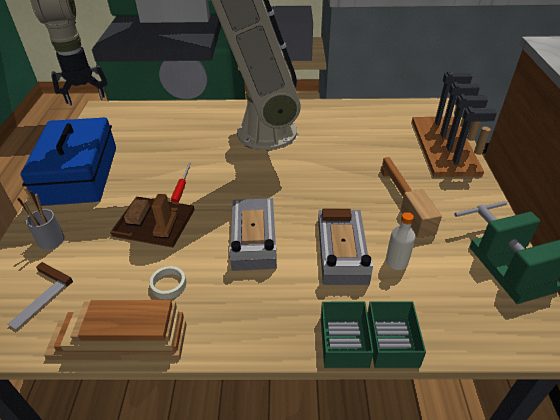

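The top view shows the target board at about (311,202), with no setup block on it. The other board, with the setup block, is at (222,185). The tray is at (418,226), with the push block at (407,215) and the sander at (440,232). The scene view agrees with this.

Run:
```python
from h import *
def rect(p,n):
    r=cv2.minAreaRect((p[:,:2]*1000).astype(np.float32)); print(n,len(p),"c",np.round(r[0],1),"size",np.round(r[1],1),"ang",round(r[2],1),"z",np.round(np.median(p[:,2]),4))
for nm in("top","scene"):
    d=np.load(nm+".npz"); W=d["W"]; im=d["im"]; print(nm)
    if nm=="top": 
        for p in[(311,203),(311,240),(221,186),(407,215),(440,232),(390,225)]: print(p,np.round(W[p[1],p[0]],4))
    def sel(c,r,z0,z1):
        with np.errstate(all='ignore'): m=(np.hypot(W[...,0]-c[0],W[...,1]-c[1])<r)&(W[...,2]>z0)&(W[...,2]<z1)
        return W[m]
    D=np.load("top.npz")["W"]; cb=D[203,311]; cp=D[215,407]; ct=D[226,418]
    rect(sel(cb,.11,.045,.055),"insert"); rect(sel(cb,.15,.034,.055),"board")
    rect(sel(cb,.2,.068,.08),"fence"); rect(sel(cp,.06,.1,.13),"handle"); rect(sel(cp,.08,.022,.034),"foot"); rect(sel(ct,.16,.012,.022),"rim");rect(sel(ct,.16,.034,.045),"sander")
```

```text
top
(311, 203) [ 0.5385 -0.0215  0.0505]
(311, 240) [ 0.4392 -0.0204  0.0415]
(221, 186) [0.5897 0.2242 0.0388]
(407, 215) [ 0.498  -0.2644  0.0998]
(440, 232) [ 0.4578 -0.3689  0.0376]
(390, 225) [ 0.4809 -0.243   0.0044]
insert 1006 c [537.1 -22. ] size [215.8 105.2] ang 7.1 z 0.0496
board 3582 c [537.  -21.3] size [233.9 120.4] ang 3.1 z 0.041
fence 207 c [649.3 -14.3] size [ 20.3 118.4] ang 2.8 z 0.0747
handle 248 c [ 502.  -277.8] size [28.9 56.1] ang 81.9 z 0.1096
foot 253 c [ 512.2 -263.1] size [ 71.9 107.2] ang 84.9 z 0.0271
rim 782 c [ 440.  -308.4] size [191.6 240.8] ang 76.4 z 0.0172
sander 529 c [ 469.6 -324.1] size [142.7  82.6] ang 73.7 z 0.0388
scene
insert 645 c [542.  -23.4] size [124.1  59.4] ang 3.9 z 0.0482
board 2113 c [543.3 -24. ] size [245.4 120.3] ang 3.2 z 0.04
fence 234 c [653.2 -17.9] size [ 23.8 117.8] ang 4.2 z 0.0729
handle 167 c [ 506.5 -280.3] size [27.9 62. ] ang 82.9 z 0.1082
foot 180 c [ 505.7 -279.8] size [43.6 92.7] ang 82.8 z 0.0259
rim 663 c [ 442.8 -311.7] size [195.1 244.7] ang 76.7 z 0.0162
sander 346 c [ 476.2 -328.8] size [147.9  87.1] ang 71.0 z 0.038
```

```bash
cat >> h.py <<'E'
def to(x,y,z,yaw):  # world target, yaw = world angle (deg) of tool x axis
    from scipy.spatial.transform import Rotation as R
    st=env.get_state(); q=st["orientation"]; M=R.from_quat([q[1],q[2],q[3],q[0]]).as_matrix()
    cur=np.degrees(np.arctan2(M[1,0],M[0,0])); d=np.array([x,y,z])-st["tcp_pos"]
    print("t",round(st["clock"],2),"tcp",np.round(st["tcp_pos"],4),"yaw",round(cur,2),"tilt",np.round(M[:2,2],4),"| shift",np.round(M.T@d,4),"spin",round(-(yaw-cur),2),"F",np.round(st["wrist_force"],1),"gap",round(st["finger_gap"],4))
E
python3 - <<'E'
from h import *
W=np.load("scene.npz")["W"]; P=W[110:200,20:120].reshape(-1,3); P=P[P[:,2]>.03]
print(np.nanmin(P,0),np.nanmax(P,0)); P=P[P[:,2]<.2];print(P.min(0),P.max(0))
to(.44,-.279,.25,-8)
E
```

```text
[ 0.08488024 -0.73140935  0.03003062] [ 0.56489364 -0.50343623  0.17362514]
[ 0.08488024 -0.73140935  0.03003062] [ 0.56489364 -0.50343623  0.17362514]
t 0.1 tcp [ 0.1975 -0.5396  0.2305] yaw 20.1 tilt [-0.0004  0.0015] | shift [ 0.3173 -0.1614 -0.0192] spin 28.1 F [-0.6 -0.  -0.1] gap 0.0855
```

```bash
python3 -m inch '[[[0.03,-0.015,-0.01],6],[[0.065,-0.033,-0.02],12],[[0.1,-0.05,-0.02],18],[[0.135,-0.07,-0.02],24],[[0.17,-0.086,-0.02],28]]' 0
python3 -c "
from h import *
to(.45,-.279,.25,-8)"
```

```text
clock: 0.52
tcp_pos: [0.3281, -0.3985, 0.2505]
orientation: [-0.001, 0.997, -0.072, -0.0]
wrist_force: [0.0, -0.7, 0.7]
finger_gap: 0.0854
t 0.52 tcp [ 0.3281 -0.3985  0.2505] yaw -8.23 tilt [-0.0006  0.0023] | shift [ 0.1035 -0.1357  0.0007] spin -0.23 F [ 0.  -0.7  0.7] gap 0.0854
```

```bash
python3 -m inch '[[[0.025,-0.033,0],0],[[0.05,-0.066,0],0],[[0.077,-0.1,0],0],[[0.103,-0.136,0],0],[[0.103,-0.136,0],0]]' 0
python3 - <<'E'
from h import *
to(.504,-.279,.18,-8)
im,W,st=grab("wrist"); save("pics/w1.png",im); np.savez("w1.npz",im=im,W=W)
to(.504,-.279,.18,-8)
E
```

```text
clock: 0.93
tcp_pos: [0.4527, -0.2739, 0.2504]
orientation: [-0.002, 0.998, -0.069, 0.0]
wrist_force: [-0.6, 0.2, 0.3]
finger_gap: 0.0853
t 0.93 tcp [ 0.4527 -0.2739  0.2504] yaw -7.86 tilt [0.0004 0.0044] | shift [ 0.0515 -0.0017  0.0704] spin 0.14 F [-0.6  0.2  0.3] gap 0.0853
t 0.98 tcp [ 0.4518 -0.2752  0.2503] yaw -7.87 tilt [-0.0006  0.0036] | shift [ 0.0523 -0.0031  0.0703] spin 0.13 F [-0.  -0.   0.3] gap 0.0854
```

View pics/w1.png

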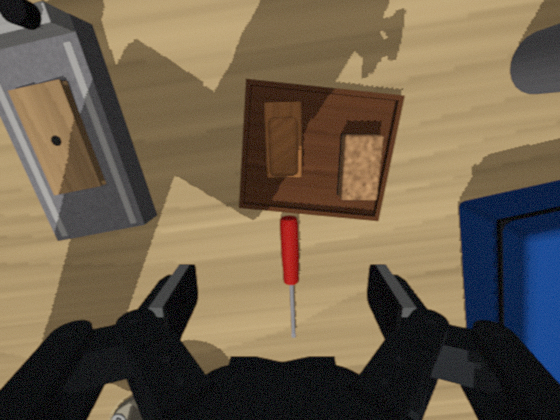

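The wrist view shows the push block at (283,140) in the tray. The proud insert's mark is at (56,141), and the fingers are clear of everything.

Run:
```python
from h import *
d=np.load("w1.npz"); W=d["W"]
def rect(m,n):
    m=m.astype(np.uint8); k,l,s,_=cv2.connectedComponentsWithStats(m); i=1+np.argmax(s[1:,4]); p=W[l==i]
    r=cv2.minAreaRect((p[:,:2]*1000).astype(np.float32)); print(n,len(p),"c",np.round(r[0],1),"size",np.round(r[1],1),"ang",round(r[2],1),"z",np.round(np.median(p[:,2]),4))
reg=np.zeros(W.shape[:2],bool)
z=W[...,2]; a=reg.copy(); a[90:190,255:315]=1
rect(a&(z>.1)&(z<.12),"handle"); rect(a&(z>.015)&(z<.034),"foot")
a=reg.copy(); a[60:220,0:130]=1; rect(a&(z>.0455)&(z<.058),"insert")
a=reg.copy(); a[60:240,230:410]=1; rect(a&(z>.002)&(z<.12)&((z>.012)),"rim")
a=reg.copy(); a[110:230,320:400]=1; rect(a&(z>.03),"sander")
print(W[141,56],W[220,60])
```

```text
handle 1689 c [ 502.9 -279.5] size [28.  54.9] ang 83.7 z 0.1102
foot 1018 c [ 502.8 -279.1] size [43.7 90. ] ang 83.8 z 0.0274
insert 5876 c [540.7 -21.9] size [120.4  62.6] ang 3.2 z 0.0495
rim 5717 c [ 479.2 -318.8] size [190.6 160.3] ang 76.5 z 0.0185
sander 2491 c [ 458.8 -368.9] size [45.5 79.1] ang 82.0 z 0.0394
[ 0.53949559 -0.02192532  0.0492622 ] [0.44468072 0.01565898 0.04098713]
```

```bash
python3 -m inch '[[[0.026,-0.001,0.03],-1.5],[[0.051,-0.002,0.06],-1.5],[[0.051,-0.002,0.1],-1.5],[[0.051,-0.002,0.1],-1.5],[[0.051,-0.002,0.1],-1.5]]' 0
python3 -c "
from h import *
to(.503,-.2793,.061,-6.3)"
```

```text
clock: 1.4
tcp_pos: [0.4999, -0.279, 0.1479]
orientation: [-0.004, 0.998, -0.056, -0.004]
wrist_force: [-0.0, -0.8, 0.7]
finger_gap: 0.0853
t 1.4 tcp [ 0.4999 -0.279   0.1479] yaw -6.42 tilt [-0.0067  0.0077] | shift [0.0038 0.0005 0.0868] spin -0.12 F [-0.  -0.8  0.7] gap 0.0853
```

```bash
python3 -m inch '[[[0.003,0,0.03],0],[[0.003,0,0.06],0],[[0.003,0,0.087],0],[[0.003,0,0.087],0],[[0.003,0,0.087],0]]' 0
python3 -c "
from h import *
to(.503,-.2793,.061,-6.3)"
```

```text
clock: 1.82
tcp_pos: [0.5019, -0.2796, 0.0624]
orientation: [-0.004, 0.998, -0.057, -0.004]
wrist_force: [-0.1, -0.1, -0.0]
finger_gap: 0.0857
t 1.82 tcp [ 0.5019 -0.2796  0.0624] yaw -6.49 tilt [-0.0067  0.0076] | shift [ 0.0011 -0.0004  0.0014] spin -0.19 F [-0.1 -0.1 -0. ] gap 0.0857
```

```bash
python3 -m inch '[[[0.001,0,0.001],0],[[0.001,0,0.001],0],[[0.001,0,0.001],0],[[0.001,0,0.001],0],[[0.001,0,0.001],0]]' 1 100
python3 -m inch '[[[0,0,0],0],[[0,0,0],0],[[0,0,0],0],[[0,0,0],0],[[0,0,0],0]]' 
python3 -c "
from h import *
to(.503,-.2793,.2,-6.3)"
```

```text
clock: 2.23
tcp_pos: [0.5036, -0.2803, 0.0628]
orientation: [-0.003, 0.998, -0.057, -0.003]
wrist_force: [-3.5, 2.7, 7.2]
finger_gap: 0.0268
clock: 2.65
tcp_pos: [0.5035, -0.2802, 0.0628]
orientation: [-0.003, 0.998, -0.057, -0.003]
wrist_force: [-0.4, -0.0, 1.3]
finger_gap: 0.0272
t 2.65 tcp [ 0.5035 -0.2802  0.0628] yaw -6.49 tilt [-0.0051  0.0062] | shift [-0.0014 -0.0016 -0.1371] spin -0.19 F [-0.4 -0.   1.3] gap 0.0272
```

```bash
python3 -m inch '[[[0,0,-0.02],0],[[0,0,-0.05],0],[[0,0,-0.08],0],[[0,0,-0.11],0],[[0,0,-0.13],0]]' 
python3 -m inch '[[[0,0,0],0],[[0,0,0],0],[[0,0,0],0]]' 
python3 -c "
from h import *
to(.5405,-.022,.19,3.2)"
```

```text
clock: 3.07
tcp_pos: [0.5046, -0.2813, 0.1952]
orientation: [-0.002, 0.998, -0.057, -0.002]
wrist_force: [1.3, -0.2, -2.9]
finger_gap: 0.0268
clock: 3.32
tcp_pos: [0.5039, -0.2808, 0.1935]
orientation: [-0.003, 0.998, -0.057, -0.003]
wrist_force: [0.0, 0.5, -3.1]
finger_gap: 0.0271
t 3.32 tcp [ 0.5039 -0.2808  0.1935] yaw -6.48 tilt [-0.0055  0.0065] | shift [ 0.0071 -0.2612  0.005 ] spin -9.68 F [ 0.   0.5 -3.1] gap 0.0271
```

```bash
python3 -m inch '[[[0,-0.02,0],-1],[[0,-0.05,0],-2],[[0.002,-0.085,0],-4],[[0.003,-0.12,0],-6],[[0.004,-0.155,0],-8]]' 
python3 -m inch '[[[0.003,-0.035,0],-1],[[0.003,-0.07,0],-2],[[0.003,-0.095,0],-2],[[0.003,-0.1,0],-2],[[0.003,-0.1,0],-2]]' 
python3 -c "
from h import *
to(.5405,-.022,.118,3.2)"
```

```text
clock: 3.73
tcp_pos: [0.5239, -0.1254, 0.1915]
orientation: [-0.004, 1.0, 0.014, -0.005]
wrist_force: [-0.2, -0.3, -2.2]
finger_gap: 0.0266
clock: 4.15
tcp_pos: [0.5226, -0.0233, 0.1902]
orientation: [-0.005, 0.999, 0.033, -0.007]
wrist_force: [-1.2, 0.6, -3.0]
finger_gap: 0.0269
t 4.15 tcp [ 0.5226 -0.0233  0.1902] yaw 3.75 tilt [-0.014   0.0092] | shift [0.0189 0.0006 0.0719] spin 0.55 F [-1.2  0.6 -3. ] gap 0.0269
```

```bash
python3 -m inch '[[[0.018,0.0005,0.02],0.5],[[0.018,0.0005,0.045],0.5],[[0.018,0.0005,0.063],0.5],[[0.018,0.0005,0.063],0.5],[[0.018,0.0005,0.063],0.5]]'
python3 - <<'E'
from h import *
to(.5405,-.022,.106,3.2)
im,W,st=grab("scene"); save("pics/s2.png",cv2.resize(im[170:300,180:330],None,fx=4,fy=4))
E
```

```text
clock: 4.57
tcp_pos: [0.5382, -0.0229, 0.1251]
orientation: [-0.005, 1.0, 0.028, -0.009]
wrist_force: [-0.1, -0.4, -1.7]
finger_gap: 0.0271
t 4.57 tcp [ 0.5382 -0.0229  0.1251] yaw 3.17 tilt [-0.0186  0.0098] | shift [ 0.0027 -0.0006  0.019 ] spin -0.03 F [-0.1 -0.4 -1.7] gap 0.0271
```

View pics/s2.png

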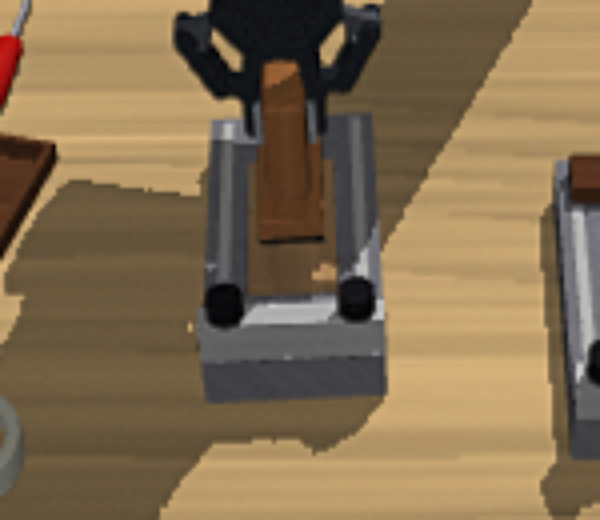

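The crop shows the foot centred across the insert, still above it and clear of the fence knobs. Next I press down.

```bash
python3 -m inch '[[[0.003,0,0.006],0],[[0.003,-0.0005,0.012],0],[[0.003,-0.0005,0.017],0],[[0.003,-0.0005,0.02],0],[[0.003,-0.0005,0.022],0]]' 
python3 -c "
from h import *
to(.5405,-.022,.098,3.2)"
```

```text
clock: 5.03
tcp_pos: [0.5425, -0.0222, 0.1052]
orientation: [-0.005, 1.0, 0.028, -0.007]
wrist_force: [-0.7, 0.4, 8.3]
finger_gap: 0.0269
t 5.03 tcp [ 0.5425 -0.0222  0.1052] yaw 3.18 tilt [-0.0141  0.009 ] | shift [-0.0019 -0.0003  0.0072] spin -0.02 F [-0.7  0.4  8.3] gap 0.0269
```

```bash
python3 -m inch '[[[-0.001,0,0.002],0],[[-0.001,0,0.004],0],[[-0.001,0,0.006],0],[[-0.001,0,0.008],0],[[-0.001,0,0.009],0]]' 
python3 -c "
from h import *
to(.5405,-.022,.098,3.2)"
```

```text
clock: 5.45
tcp_pos: [0.5415, -0.0222, 0.097]
orientation: [-0.005, 1.0, 0.028, -0.007]
wrist_force: [-6.0, -0.2, 12.5]
finger_gap: 0.0268
t 5.45 tcp [ 0.5415 -0.0222  0.097 ] yaw 3.19 tilt [-0.0134  0.0087] | shift [-0.001  -0.0002 -0.001 ] spin -0.01 F [-6.  -0.2 12.5] gap 0.0268
```

```bash
python3 -m inch '[[[0,0,0.002],0],[[0,0,0.004],0],[[0,0,0.005],0],[[0,0,0.005],0]]'
python3 - <<'E'
from h import *
to(.5405,-.022,.15,3.2)
im,W,st=grab("scene"); save("pics/s3.png",cv2.resize(im[170:300,180:330],None,fx=4,fy=4))
x,y=W[...,0],W[...,1]; a=np.radians(3.2); dx,dy=x-.5405,y+.022
u=dx*np.cos(a)+dy*np.sin(a); v=-dx*np.sin(a)+dy*np.cos(a)
for n,lo,hi in(("end1",.05,.058),("board+x",.066,.09),("end2",-.058,-.05),("board-x",-.11,-.066)):
    m=(u>lo)&(u<hi)&(abs(v)<.025); print(n,m.sum(),np.nanmedian(W[m][:,2]) if m.any() else None)
E
```

```text
clock: 5.78
tcp_pos: [0.5413, -0.0222, 0.0968]
orientation: [-0.004, 1.0, 0.028, -0.005]
wrist_force: [-13.6, 0.6, 33.2]
finger_gap: 0.0269
t 5.78 tcp [ 0.5413 -0.0222  0.0968] yaw 3.2 tilt [-0.0107  0.0076] | shift [-0.0014 -0.0007 -0.0532] spin 0.0 F [-13.6   0.6  33.2] gap 0.0269
end1 927 0.419431590997614
board+x 107 -0.7497712326158159
end2 83 0.6106664364718871
board-x 102 0.6144367393106122
```

View pics/s3.png

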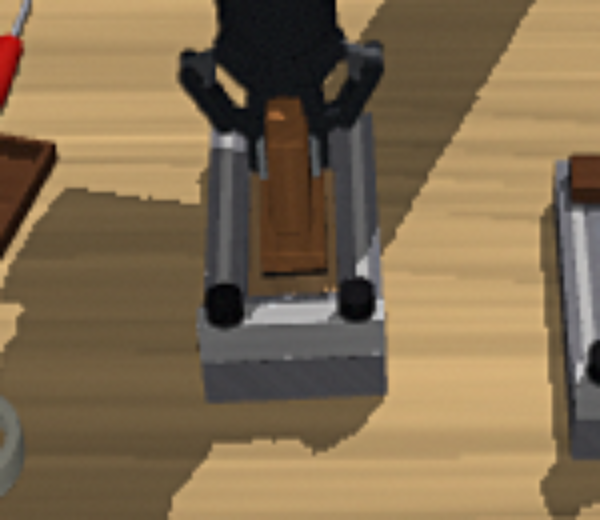

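At 33 N the foot no longer moves, so it is on the recess floor. In the crop the insert looks level with the board (my mask picked up far-away points, so ignore those numbers). I'll lift and check flushness with the wrist camera.

```bash
python3 -m inch '[[[0,0,-0.005],0],[[0,0,-0.02],0],[[0,0,-0.05],0],[[0,0,-0.08],0],[[0,0,-0.1],0]]' 
python3 -m inch '[[[0,0.025,0],1],[[0,0.06,0],3],[[0,0.095,0],5],[[0,0.13,0],7],[[0,0.13,0],7]]' 
python3 -m inch '[[[0,0,0],0],[[0,0,0],0]]'
python3 - <<'E'
from h import *
to(.5035,-.2802,.195,-6.4)
im,W,st=grab("wrist"); save("pics/w2.png",im); np.savez("w2.npz",im=im,W=W)
a=np.radians(3.2); dx,dy=W[...,0]-.5405,W[...,1]+.022; z=W[...,2]
u=dx*np.cos(a)+dy*np.sin(a); v=-dx*np.sin(a)+dy*np.cos(a)
for n,lo,hi in(("end1",.048,.058),("mid",-.03,.03),("board+x",.065,.098),("end2",-.058,-.048),("board-x",-.11,-.066)):
    m=(u>lo)&(u<hi)&(abs(v)<.02)&(z>.02)&(z<.07); print(n,m.sum(),np.round(np.median(z[m]),4) if m.any() else None)
E
```

```text
clock: 6.25
tcp_pos: [0.5427, -0.023, 0.1988]
orientation: [-0.004, 1.0, 0.028, -0.005]
wrist_force: [0.2, -0.6, -1.9]
finger_gap: 0.0268
clock: 6.67
tcp_pos: [0.5504, -0.1586, 0.1968]
orientation: [-0.002, 0.999, -0.037, -0.005]
wrist_force: [0.3, 0.4, -3.1]
finger_gap: 0.0273
clock: 6.83
tcp_pos: [0.55, -0.1592, 0.1959]
orientation: [-0.002, 0.999, -0.037, -0.005]
wrist_force: [0.2, -0.4, -1.9]
finger_gap: 0.0269
t 6.83 tcp [ 0.55   -0.1592  0.1959] yaw -4.26 tilt [-0.0108  0.0048] | shift [-0.0374  0.1241  0.0008] spin 2.14 F [ 0.2 -0.4 -1.9] gap 0.0269
end1 385 0.0397
mid 1974 0.0396
board+x 1398 0.0396
end2 284 0.0396
board-x 1097 0.0396
```

View pics/w2.png

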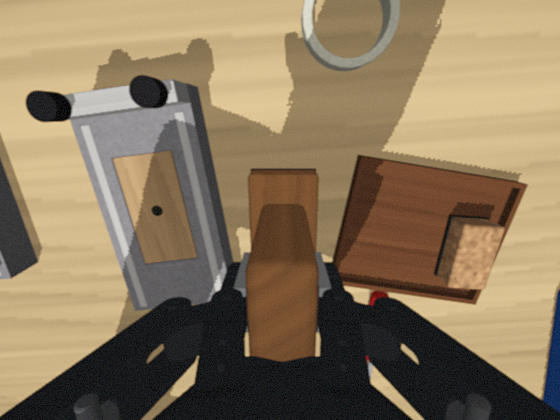

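The wrist view shows the insert at (157,210). Its ends and middle measure 39.6–39.7 mm against the board's 39.6 mm, so it is flush. The block sits straight in the grip, so I'm returning it to its place.

```bash
python3 -m inch '[[[-0.01,0.03,0],2],[[-0.02,0.062,0],2],[[-0.03,0.095,0],2],[[-0.037,0.124,0],2],[[-0.037,0.124,0],2]]' 
python3 -m inch '[[[0,0,0],0],[[0,0,0],0]]' 
python3 -c "
from h import *
to(.5035,-.2802,.0635,-6.4)"
```

```text
clock: 7.3
tcp_pos: [0.5029, -0.2827, 0.1958]
orientation: [-0.001, 0.998, -0.055, -0.006]
wrist_force: [1.8, 0.2, -2.6]
finger_gap: 0.0271
clock: 7.47
tcp_pos: [0.5029, -0.2819, 0.1956]
orientation: [-0.001, 0.998, -0.055, -0.006]
wrist_force: [-0.0, 0.7, -2.8]
finger_gap: 0.0269
t 7.47 tcp [ 0.5029 -0.2819  0.1956] yaw -6.33 tilt [-0.0115  0.0033] | shift [ 0.0019 -0.0015  0.1321] spin 0.07 F [-0.   0.7 -2.8] gap 0.0269
```

```bash
python3 -m inch '[[[0.002,-0.001,0.035],0],[[0.002,-0.0015,0.07],0],[[0.002,-0.0015,0.1],0],[[0.002,-0.0015,0.12],0],[[0.002,-0.0015,0.124],0]]' 
python3 -m inch '[[[0,0,0.003],0],[[0,0,0.006],0],[[0,0,0.008],0]]' 
python3 -c "
from h import *
to(.5035,-.2802,.0635,-6.4)"
```

```text
clock: 7.88
tcp_pos: [0.5016, -0.2763, 0.0674]
orientation: [-0.004, 0.999, -0.054, -0.009]
wrist_force: [-1.2, 1.1, -3.2]
finger_gap: 0.027
clock: 8.13
tcp_pos: [0.5016, -0.2747, 0.0631]
orientation: [-0.004, 0.999, -0.053, -0.009]
wrist_force: [-12.4, 8.3, 29.2]
finger_gap: 0.0271
t 8.13 tcp [ 0.5016 -0.2747  0.0631] yaw -6.04 tilt [-0.0171  0.0089] | shift [ 0.0025  0.0053 -0.0005] spin 0.36 F [-12.4   8.3  29.2] gap 0.0271
```

Floor contact is at the same height as at pick-up, inside the tray. I'll unload it and release.

```bash
python3 -m inch '[[[0,0,-0.0005],0],[[0,0,-0.0005],0]]' 
python3 -m inch '[[[0,0,0],0],[[0,0,0],0],[[0,0,0],0],[[0,0,0],0],[[0,0,0],0]]' 0 
python3 -m inch '[[[0,0,0],0],[[0,0,-0.01],0],[[0,0,-0.04],0],[[0,0,-0.08],0],[[0,0,-0.12],0]]' 
python3 -m inch '[[[-0.02,0,-0.02],0],[[-0.05,0,-0.03],0],[[-0.05,0,-0.03],0],[[-0.05,0,-0.03],0]]'
python3 - <<'E'
from h import *
to(.45,-.2802,.25,-6.4)
im,W,st=grab("wrist"); save("pics/w3.png",im)
z=W[...,2]; x,y=W[...,0]-.4792,W[...,1]+.3188; a=np.radians(-13.5)
u=x*np.cos(a)+y*np.sin(a); v=-x*np.sin(a)+y*np.cos(a)
for lo,hi in((.1,.125),(.022,.034)):
    m=(abs(u)<.07)&(v>0)&(v<.085)&(z>lo)&(z<hi); r=cv2.minAreaRect((np.c_[u[m],v[m]]*1000).astype(np.float32)); print(r,np.median(z[m]))
d=.5405,-.022; a=np.radians(3.2); dx,dy=W[...,0]-d[0],W[...,1]-d[1]; u=dx*np.cos(a)+dy*np.sin(a); v=-dx*np.sin(a)+dy*np.cos(a)
for n,lo,hi in(("end1",.048,.058),("board+x",.065,.098),("end2",-.058,-.048),("board-x",-.11,-.066)):
    m=(u>lo)&(u<hi)&(abs(v)<.02)&(z>.02)&(z<.07); print(n,m.sum(),np.round(np.median(z[m]),4) if m.any() else None)
E
```

```text
clock: 8.3
tcp_pos: [0.5034, -0.2749, 0.0663]
orientation: [-0.003, 0.999, -0.052, -0.007]
wrist_force: [0.1, -0.0, -2.1]
finger_gap: 0.0269
clock: 8.72
tcp_pos: [0.5034, -0.275, 0.0663]
orientation: [-0.003, 0.999, -0.052, -0.007]
wrist_force: [0.5, 1.4, 0.5]
finger_gap: 0.0846
clock: 9.13
tcp_pos: [0.5041, -0.2751, 0.1872]
orientation: [-0.004, 0.999, -0.052, -0.008]
wrist_force: [1.7, -0.5, -0.5]
finger_gap: 0.0854
clock: 9.47
tcp_pos: [0.4545, -0.2705, 0.2199]
orientation: [-0.003, 0.999, -0.053, -0.007]
wrist_force: [0.7, -0.0, -0.0]
finger_gap: 0.0853
t 9.47 tcp [ 0.4545 -0.2705  0.2199] yaw -6.05 tilt [-0.0133  0.0064] | shift [-0.0039  0.01   -0.0301] spin 0.35 F [ 0.7 -0.  -0. ] gap 0.0853
((11.537662506103516, 50.34844207763672), (55.37595748901367, 27.91518211364746), 7.566311359405518) 0.1101707149616963
((12.091564178466797, 50.705665588378906), (88.62520599365234, 44.0449333190918), 7.111137390136719) 0.027450965595416238
end1 430 0.0397
board+x 1159 0.0397
end2 311 0.0397
board-x 1237 0.0397
```

View pics/w3.png

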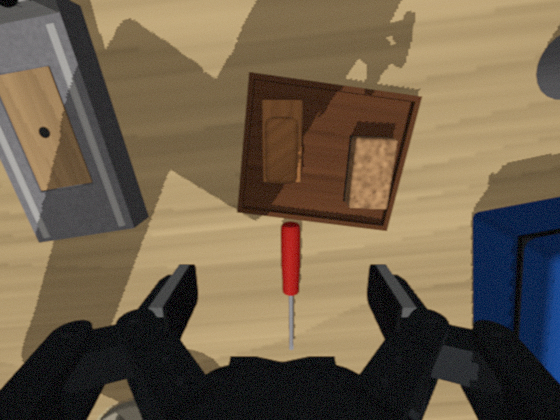

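The wrist view shows the block upright in the tray at (283,142), with its top at z = 0.110. The sander at (372,172) and the driver look undisturbed, the insert is flush, and the gripper is clear.

```bash
python3 -c "
from h import *
print(env.hand_in())"
```

```text
the job is handed in; nothing more can be done
None
```

The proud insert is pressed home, the push block is back upright in the tray, and I handed the job in at about 9.5 s of the 45 s. `env.hand_in()` reports no verdict, so the results below are my own measurements.

I gripped the push block by its handle with 100 N and pressed the insert down with the foot. It snapped home, and I pressed on to about 33 N, where the foot moved no further. I then set the block down at nearly the same spot, let go and backed the gripper away.

- **Insert:** both ends measured 39.7 mm high, the same as the board's top, in the last wrist image.
- **Push block:** it stands upright with its top at 110 mm, as at the start. Its axis is about 12 mm (x) and 50 mm (y) from the tray's centre, inside the 60 and 80 mm limits. That is about 5 mm from where I picked it up.
- **Bystanders:** the sander and screwdriver look undisturbed in the last wrist image. I did not measure the bystanders or the other insert after the moves; the arm did not go near the rest.
- **Disagreements:**
  - The two fixed cameras differed by about 4 mm, so I used the wrist camera for the grasp and press positions.
  - One scene-camera height check picked up stray background points, so I threw it out.
  - The tool built up a tilt of about 0.02 rad, with no visible effect on the block or the insert.

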